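# Put three hydraulic parts back in their own trays

## Task

The three hydraulic parts are standing in one another's trays. Swap them round so that each stands upright in the middle of the tray shaped like itself, flat on its floor: the round coupler in the round tray, the square valve block in the square tray and the oblong manifold lengthwise in the oblong tray. Set one of them down on the empty rubber mat on the way to make room, end with the mat empty again, and do not push away or tip the roll of tape, the carton and the hex plug that stand among them.

Things in the scene. Friction and masses are not known exactly. Their poses are not given: they have to be found in the camera images.
- coupler: Round coupler of turned steel, standing upright: foot 46 mm in diameter and 22 mm high, above it a body 36 mm in diameter up to the full height of 58 mm; about 0.3 to 0.6 kg. Origin: centre of its underside; z up. It starts in the oblong tray.
- valve_block: Square aluminium valve block, 44 x 44 mm and 56 mm high, one round port on top; about 0.2 to 0.45 kg. Origin: centre of its underside; x and y along its sides, z up. It starts in the round tray.
- manifold: Oblong aluminium manifold block, 36 mm (its x) by 66 mm (its y) and 56 mm high (z), three round ports in a row on top; about 0.25 to 0.55 kg. Origin: centre of its underside. It starts in the square tray.
- tray_round: Fixed shallow steel tray painted blue like the other two, round, 92 mm across outside and 84 mm inside, walls 4 mm thick, floor 4 mm thick, rim 12 mm above the bench. Origin: centre of its underside, on the bench; z up. At the start another part stands in it.
- tray_square: Fixed shallow steel tray painted blue like the other two, square, 92 x 92 mm outside and 84 x 84 mm inside, walls 4 mm thick, floor 4 mm thick, rim 12 mm above the bench. Origin: centre of its underside, on the bench; z up; x and y along its sides. At the start another part stands in it.
- tray_long: Fixed shallow steel tray painted blue like the other two, oblong, 74 mm (its x) by 124 mm (its y) outside and 66 x 116 mm inside, walls 4 mm thick, floor 4 mm thick, rim 12 mm above the bench. Origin: centre of its underside, on the bench; z up. At the start another part stands in it. The manifold fits flat only with its long side along the tray's long side.
- mat: Flat ribbed black rubber mat, square, 110 x 110 mm, 5 mm thick, fixed, with no rim; empty at the start. Origin: centre of its underside; z up.
- tape: Bystander: black roll of tape lying flat, 48 mm across, 30 mm high, loose. Origin: centre of its underside.
- carton: Bystander: small brown carton, 40 mm (x) by 55 mm (y), 35 mm high, loose. Origin: centre of its underside.
- hexplug: Bystander: brass hex plug, head 36 mm across flats and 16 mm high, with a stub 24 mm in diameter pointing up, 36 mm high in all, loose. Origin: centre of its underside.
Not all that is in view belongs to the job. Leave any green look-alike of the manifold alone. Leave any green look-alike of the coupler alone.

How it is judged:
By the outcome, as a careful person would: the job done as asked, in the order asked, and still so for the second after the job is handed in, with the robot touching nothing.
It also fails if it takes over 112 s, if anything falls off the work surface, if the arm or the gripper's body presses on something with over 40 N, if the wrist force passes 120 N, or if a joint passes its speed limit or range.

## Robot

A 6-joint arm with a two-finger parallel gripper is mounted at the origin on the work surface. World frame = base frame: x ahead of the robot, y to its left, z up, the work surface at z = 0. Lengths are in m, angles in rad, forces in N, time in s.
With the tool pointing down it reaches from about 0.325 to 0.75 m from the base axis. Payload 7.6 kg.
Tool frame: the origin (TCP) lies between the finger pads; the fingertips stand 17 mm ahead of it and the grasp point (between the pads) lies 2 mm behind it; z points along the fingers, y is the line along which they close (so a half turn about z gives the same grasp; the last joint's range is limited). The gripper opens to 85 mm and grips with 20 to 120 N. Pads are 22 mm wide; open, the fingers measure 114 mm over their backs; the gripper's body (76 mm by 85 mm) begins 54 mm behind the grasp point. The pads swing forward as they close: fully open they stand 13 mm farther back than shut.
Start: joints at [-1.417, 0.052, 1.401, -0, 1.689, -0.07], TCP at [0.117, -0.512, 0.248] pointing down, gripper open.
Joint ranges: [-2.9, 2.9], [-0.91, 2.17], [0.12, 2.37], [-1.06, 4.2], [0.26, 2.73], [-2.93, 2.93]. Speed limits (rad/s): [2.57, 2.57, 3.01, 3.14, 3.14, 3.14].

## Interface

Orientations are given as a 3x3 rotation matrix whose columns are the frame's x, y, z axes.
In Python, from plant import telemetry, viewer, job gives the robot as it stands. The module is installed in compiled form; this text tells all that it offers.
- The arm moves only by the tool move_arm, never from a script. Its argument "targets" is a list of rows, each an object of numbers: "x", "y", "z": the shift along the tool's x, y, z in mm; "wx", "wy", "wz": the turn, a rotation vector about the tool's x, y, z in degrees. In form: [{"x": .., "y": .., "z": .., "wx": .., "wy": .., "wz": ..}, ...]. A call has 1 to 10 rows; each row shifts and turns the commanded pose from where the row before left it, along the tool's axes as they then stand; what a row does not reach is not made up. A row lasts 1/12 s, in which the tool goes at most 41.7 mm and 7.16 degrees, less where a joint would pass 70% of its speed; a pose out of reach is approached as far as the arm can. A call is refused whole if a number of a shift passes 41.7 or a number of a turn 7.16, either way. A call with a gripper value outside its range is refused whole. "grip" is the gripper's target within -1 to 1 (fully open at 1, half-way at 0, shut at -1), set as the call begins (left out, the last holds). The fingers move at their own pace and stop on an object; "squeeze" is the grip in N (left out, the last holds). Time passes only in rows, so rows that do not move let the fingers close. It gives the time, the measured TCP pose, the force, the opening and the grip force at its end, in the units of the state.
- telemetry.state(): the state, without advancing time (a new reading comes with each control period).
- viewer.capture(name): name is "scene" or "top" or "wrist"; returns the picture (420x560x3 uint8, red, green, blue); there is no depth.
- viewer.calibration(name): a dict with "fx", "fy", "cx", "cy" (pixels), "extrinsics" (4x4, takes a point from world to camera coordinates). Camera axes: x right, y up, looking along -z (the intrinsics and any distortion apply to the point x, -y, -z); pixel columns grow to the right and rows downward; lengths in m; the calibration is good to about 2 mm. A picture is of the moment at which its call begins: read the wrist's pose just before it. calibration takes no time and is no camera call; for the wrist camera it gives the pose at the moment of the call.
- job.hand_in(): hands the job in; it is judged then, once.
The state is a dict: "time": time; "joint_positions": joint angles; "dq": joint speeds; "joint_torque": joint torques, N m; "tcp_pos": TCP position; "eef_rot": TCP orientation; "force": force on the tool from outside, world axes, zero at the start; "ft_torque": the same for the moment, N m; "grip_width": finger opening in m; "finger_force": force on a finger pad.
Only numpy, scipy, OpenCV 4.12 (cv2) and the standard library are available. Lean on these libraries where they do the work, as an engineer would, in place of code of your own. Each camera call takes 0.05 s, during which the arm holds its last target. There are 200 camera calls.

## Working session

There is one attempt and no reset: what is moved stays moved. The work goes in short steps, Python scripts to look and compute and a tool call to move; the robot and the scene stay as the last step left them, time stands still between calls to the robot, and variables do not carry over. Pictures are saved under pics/ and viewed, at most 14 in all, crops included, and the job is handed in when it is done.

Besides the shell and the picture viewer there is one more tool, called as name([rows], argument=value, ...), one row to a line, values as JSON. move_arm: Moves the arm, as the interface text tells. Its arguments: {"type":"object","properties":{"targets":{"type":"array"},"grip":{"type":"number"},"squeeze":{"type":"number"}},"required":["targets"]}

```bash
mkdir -p pics
cat > h.py <<'E'
import numpy as np,cv2
from plant import telemetry,viewer,job
def ray(c,u,v):
    E=np.array(c["extrinsics"]);R=E[:3,:3];o=-R.T@E[:3,3]
    d=R.T@np.array([(u-c["cx"])/c["fx"],-(v-c["cy"])/c["fy"],-1.0]);return o,d
def onplane(c,u,v,z):
    o,d=ray(c,u,v);return o+d*(z-o[2])/d[2]
def proj(c,p):
    E=np.array(c["extrinsics"]);q=E[:3,:3]@np.array(p)+E[:3,3]
    return c["cx"]+c["fx"]*q[0]/-q[2],c["cy"]-c["fy"]*q[1]/-q[2]
def save(n,im): cv2.imwrite("pics/"+n+".png",cv2.cvtColor(im,cv2.COLOR_RGB2BGR))
E
python3 - <<'E'
from h import *
for n in("top","scene"):
    c=viewer.calibration(n);im=viewer.capture(n);np.save(n+".npy",im);save(n,im);print(n,c)
s=telemetry.state();print(s)
E
```

```text
top {'fx': 398.84393734679094, 'fy': 398.84393734679094, 'cx': 284.81209250540377, 'cy': 206.35195036383217, 'extrinsics': array([[-0.00621893, -0.99976225,  0.02089899, -0.01004466],
       [ 0.99438158, -0.00397423,  0.10578034, -0.5896857 ],
       [-0.10567214,  0.02143941,  0.99416988, -0.82481859],
       [ 0.        ,  0.        ,  0.        ,  1.        ]])}
scene {'fx': 485.3350173491676, 'fy': 485.3350173491676, 'cx': 273.7717822694437, 'cy': 218.02078667675826, 'extrinsics': array([[-0.47348112,  0.88077738, -0.00684347,  0.2820988 ],
       [-0.67610387, -0.35845271,  0.64373536,  0.38229896],
       [ 0.56453449,  0.30942344,  0.76521758, -1.39979012],
       [ 0.        ,  0.        ,  0.        ,  1.        ]])}
{'time': 0.1, 'joint_positions': array([-1.41727183e+00,  5.27845124e-02,  1.40163031e+00, -5.55563986e-06,
        1.68862145e+00, -7.02852159e-02]), 'dq': array([ 5.72439215e-05, -3.07476131e-03, -2.85718110e-03,  2.92840856e-04,
       -1.58710014e-03, -1.07360541e-03]), 'joint_torque': array([ 1.65026086e-03, -3.82582211e+01, -3.60986817e+01, -2.40146301e-05,
        4.76604400e-03,  8.84788989e-06]), 'tcp_pos': array([ 0.11651148, -0.51164965,  0.24754743]), 'eef_rot': array([[ 9.75059132e-01,  2.21945124e-01, -2.26212835e-04],
       [ 2.21945218e-01, -9.75058094e-01,  1.42579149e-03],
       [ 9.58768126e-05, -1.44043787e-03, -9.99998958e-01]]), 'force': array([ 0.24958891, -0.29379966,  0.09779869]), 'ft_torque': array([0.06714531, 0.08387384, 0.02941259]), 'finger_force': 0.0, 'grip_width': 0.08498503719523058}
```

View pics/top.png

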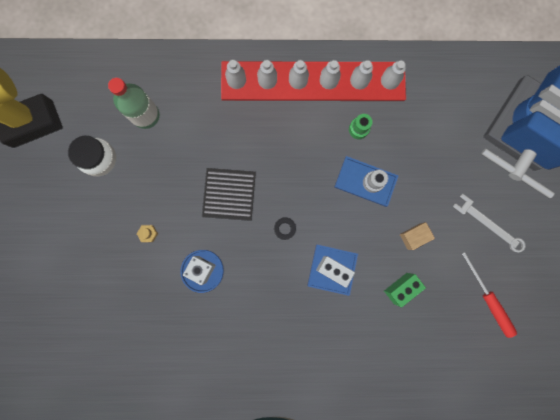

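View pics/scene.png

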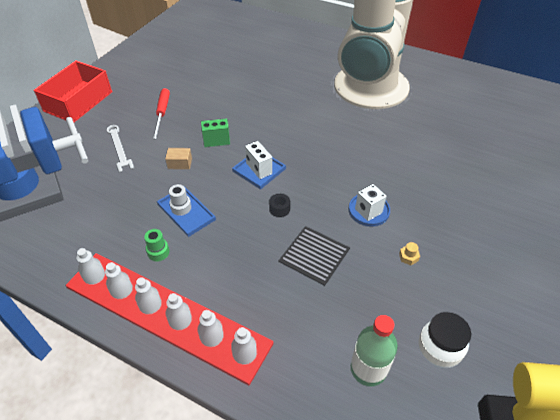

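The top view shows the round tray at about (202,270) with the valve block, the square tray at (333,270) with the manifold, the long tray at (366,181) with the coupler, and the empty mat at (230,194). The tape is at (285,228), the hex plug at (147,233) and the carton at (418,236). The green look-alikes are at (405,290) and (361,126).

```bash
cat >> h.py <<'E'
def blobs(c,im,lo,hi,z,amin=60,roi=None):
    hsv=cv2.cvtColor(im,cv2.COLOR_RGB2HSV);m=cv2.inRange(hsv,np.array(lo),np.array(hi))
    m=cv2.morphologyEx(m,cv2.MORPH_OPEN,np.ones((2,2)))
    out=[]
    for k in cv2.findContours(m,cv2.RETR_EXTERNAL,cv2.CHAIN_APPROX_NONE)[0]:
        if cv2.contourArea(k)<amin: continue
        P=np.array([onplane(c,u,v,z)[:2]*1000 for u,v in k[:,0,:]],np.float32)
        (x,y),wh,a=cv2.minAreaRect(P);px=k[:,0].mean(0)
        out.append((px.round(),np.round((x,y),1),np.round(wh,1),round(a,1)))
    return out
BLUE=((100,120,50),(125,255,255));WHITE=((0,0,130),(179,60,255))
E
python3 - <<'E'
from h import *
c=viewer.calibration("top");im=np.load("top.npy")
for n,(lo,hi),z in(("blue",BLUE,.012),("white",WHITE,.06),("gold",((10,80,60),(28,255,255)),.02)):
    print(n)
    for b in blobs(c,im,lo,hi,z):
        if 100<b[0][0]<450 and 110<b[0][1]<320: print(b)
for n,u,v,z in(("mat",230,194,.005),("tape",285,228,.03),("coup",379,178,.058),("greencoup",361,126,.03)): print(n,onplane(c,u,v,z).round(3))
print(viewer.calibration("wrist"))
E
```

```text
blue
(array([202., 271.]), array([450.8, 164.2]), array([87. , 87.9]), 45.3)
(array([332., 270.]), array([ 451.8, -117.7]), array([90.6, 90.3]), 77.1)
(array([369., 183.]), array([ 645.6, -196.7]), array([122.8,  74.2]), 68.9)
white
(array([337., 272.]), array([ 451.2, -117.1]), array([72.6, 37. ]), 60.5)
(array([198., 271.]), array([454.8, 164.8]), array([44.9, 44.6]), 61.9)
(array([376., 181.]), array([ 638.3, -204.3]), array([51.2, 44.6]), 89.8)
gold
(array([148., 234.]), array([532.4, 281.5]), array([40.7, 34.3]), 89.7)
(array([418., 237.]), array([ 522.5, -302.9]), array([41.1, 62.5]), 25.7)
mat [0.62  0.108 0.005]
tape [ 0.543 -0.013  0.03 ]
coup [ 0.646 -0.211  0.058]
greencoup [ 0.767 -0.182  0.03 ]
{'fx': 305.6245490039626, 'fy': 305.6245490039626, 'cx': 278.7334229958647, 'cy': 209.35503894714074, 'extrinsics': array([[ 2.21914023e-01, -9.75066185e-01, -3.17485499e-04,
        -5.25085704e-01],
       [ 9.27092873e-01,  2.11096692e-01, -3.09736971e-01,
         4.12850971e-02],
       [ 3.02081067e-01,  6.84406388e-02,  9.50822227e-01,
        -3.79201695e-01],
       [ 0.00000000e+00,  0.00000000e+00,  0.00000000e+00,
         1.00000000e+00]])}
```

move_arm([
  {"wz": -7, "z": 6},
  {"wz": -7, "z": 6},
  {"wz": -7, "z": 6},
  {"wz": -7, "z": 6},
  {"wz": -7, "z": 6},
  {"wz": -7, "z": 6},
  {"wz": -7, "z": 6},
  {"x": 38.9, "y": 8.4},
  {"x": 38.9, "y": 8.4},
  {"x": 38.9, "y": 8.4},
], grip=1)

```text
invalid input
```

move_arm([
  {"x": 38.9, "y": 8.4},
  {"x": 38.9, "y": 8.4},
  {"x": 38.9, "y": 8.4},
  {"x": 38.9, "y": 8.4},
  {"x": 38.9, "y": 8.4},
  {"x": 38.9, "y": 8.4},
  {"x": 38.9, "y": 8.4},
  {"x": 38.9, "y": 8.4},
  {"x": 38.9, "y": 8.4},
  {"x": 38.9, "y": 8.4},
])

```text
invalid input
```

move_arm([
  {},
  {},
])

```text
invalid input
```

```bash
cat >> h.py <<'E'
def tool(p=None):
    s=telemetry.state();R=np.array(s["eef_rot"]);t=np.array(s["tcp_pos"])*1000
    print("t",round(s["time"],2),"tcp",t.round(1),"yang",np.degrees(np.arctan2(R[1,1],R[0,1])).round(2),"tilt",np.degrees(np.arccos(-R[2,2])).round(2),"w",round(s["grip_width"],4),"ff",np.round(s["finger_force"],1),"F",np.round(s["force"],1))
    if p is not None: print("to",p,"tool shift",(R.T@(np.array(p)-t)).round(1))
def look(n):
    c=viewer.calibration("wrist");im=viewer.capture("wrist");save(n,im)
    for k,(lo,hi),zs in(("blue",BLUE,(.012,)),("white",WHITE,(.06,))):
        for z in zs:
            for b in blobs(c,im,lo,hi,z,300): print(k,z,*b)
    return c,im
E
python3 - <<'E'
from h import *
tool();look("w1")
E
```

```text
t 0.1 tcp [ 116.5 -511.6  247.5] yang -77.18 tilt 0.08 w 0.085 ff 0.0 F [ 0.2 -0.3  0.1]
white 0.06 [464.  45.] [ 284.9 -649.3] [103.    4.2] 89.8
white 0.06 [245. 147.] [  74.4 -540.2] [435.2 711.2] 12.2
```

View pics/w1.png

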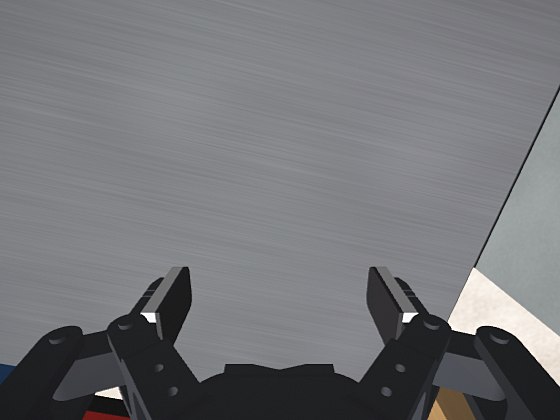

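The moves were refused, probably because every row needs all six keys. The wrist view shows only bare bench, with the fingers at about (180,300) and (385,300), so the camera looks ahead along tool +x.

move_arm([
  {"x": 0, "y": 0, "z": 6, "wx": 0, "wy": 0, "wz": -7},
  {"x": 0, "y": 0, "z": 6, "wx": 0, "wy": 0, "wz": -7},
  {"x": 0, "y": 0, "z": 6, "wx": 0, "wy": 0, "wz": -7},
  {"x": 0, "y": 0, "z": 6, "wx": 0, "wy": 0, "wz": -7},
  {"x": 0, "y": 0, "z": 6, "wx": 0, "wy": 0, "wz": -7},
  {"x": 0, "y": 0, "z": 6, "wx": 0, "wy": 0, "wz": -7},
  {"x": 0, "y": 0, "z": 6, "wx": 0, "wy": 0, "wz": -7},
  {"x": 38.9, "y": 8.4, "z": 0, "wx": 0, "wy": 0, "wz": 0},
  {"x": 38.9, "y": 8.4, "z": 0, "wx": 0, "wy": 0, "wz": 0},
  {"x": 38.9, "y": 8.4, "z": 0, "wx": 0, "wy": 0, "wz": 0},
], grip=1)

```text
time: 0.98
tcp_pos: [0.1942, -0.4197, 0.2055]
eef_rot: [[0.474, 0.881, -0.0], [0.881, -0.474, 0.001], [0.001, -0.001, -1.0]]
force: [1.0, 0.0, 1.2]
grip_width: 0.0856
finger_force: 0.0
```

move_arm([
  {"x": 38.9, "y": 8.4, "z": 0, "wx": 0, "wy": 0, "wz": 0},
  {"x": 38.9, "y": 8.4, "z": 0, "wx": 0, "wy": 0, "wz": 0},
  {"x": 38.9, "y": 8.4, "z": 0, "wx": 0, "wy": 0, "wz": 0},
  {"x": 38.9, "y": 8.4, "z": 0, "wx": 0, "wy": 0, "wz": 0},
  {"x": 38.9, "y": 8.4, "z": 0, "wx": 0, "wy": 0, "wz": 0},
  {"x": 38.9, "y": 8.4, "z": 0, "wx": 0, "wy": 0, "wz": 0},
  {"x": 38.9, "y": 8.4, "z": 0, "wx": 0, "wy": 0, "wz": 0},
  {"x": 38.9, "y": 8.4, "z": 0, "wx": 0, "wy": 0, "wz": 0},
  {"x": 30, "y": 6, "z": 0, "wx": 0, "wy": 0, "wz": 0},
  {"x": 0, "y": 0, "z": 0, "wx": 0, "wy": 0, "wz": 0},
])

```text
time: 1.82
tcp_pos: [0.4217, -0.1509, 0.206]
eef_rot: [[0.467, 0.884, 0.0], [0.884, -0.467, 0.002], [0.002, -0.0, -1.0]]
force: [0.0, 0.0, -0.6]
grip_width: 0.0853
finger_force: 0.0
```

Run:
```python
from h import *
tool();look("w2")
```

```text
t 1.82 tcp [ 421.7 -150.9  206. ] yang -27.87 tilt 0.09 w 0.0853 ff 0.0 F [ 0.   0.  -0.6]
blue 0.012 [290. 143.] [ 452.1 -118.3] [92.1 92.1] 77.1
blue 0.012 [494. 122.] [ 643.9 -196. ] [124.2  80.3] 69.1
white 0.06 [489. 225.] [ 585.6 -269.7] [90.2 24.3] 84.3
white 0.06 [512. 141.] [ 629.3 -201.6] [39.7 76.6] 56.2
white 0.06 [238. 179.] [ 392.2 -179.3] [386.6 425.7] 85.7
```

View pics/w2.png

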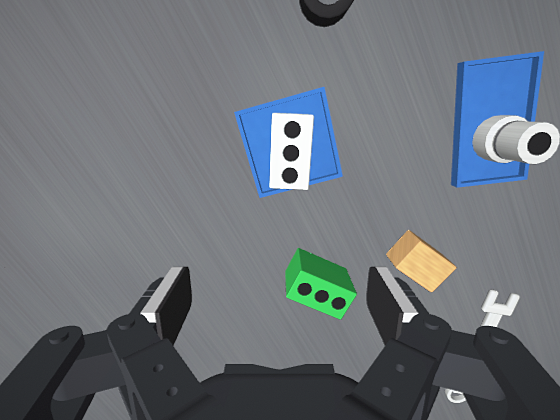

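The manifold's top face is at about (292,150) and the square tray at (290,143). The long tray with the coupler is at (500,120), the green manifold at (320,285) and the carton at (420,260). Next I'll refine the whites and move to the valve block at about (452,164).

```bash
cat >> h.py <<'E'
TOP=((0,0,225),(179,40,255))
E
python3 - <<'E'
from h import *
c=viewer.calibration("wrist");im=cv2.cvtColor(cv2.imread("pics/w2.png"),cv2.COLOR_BGR2RGB)
print(im[130,305],im[140,520],im[145,275],im[130,495])
for b in blobs(c,im,*TOP,.06,200): print(*b)
tool((453,164.5,160))
E
```

```text
[252 253 253] [240 241 240] [251 253 252] [236 240 242]
[499. 309.] [ 566.4 -367.6] [40.5 31.4] 51.6
[539. 144.] [ 643.9 -215.2] [34.4 34.7] 62.1
[501. 133.] [ 616.7 -190.9] [39.  20.3] 31.6
[291. 151.] [ 448.9 -120.7] [65.4 35.4] 59.6
t 1.87 tcp [ 420.5 -152.7  205.9] yang -27.91 tilt 0.05 w 0.085 ff 0.0 F [ 0.1 -1.1 -0.6]
to (453, 164.5, 160) tool shift [ 295.5 -119.7   46. ]
```

move_arm([
  {"x": 37, "y": -15, "z": 5.7, "wx": 0, "wy": 0, "wz": 0},
  {"x": 37, "y": -15, "z": 5.7, "wx": 0, "wy": 0, "wz": 0},
  {"x": 37, "y": -15, "z": 5.7, "wx": 0, "wy": 0, "wz": 0},
  {"x": 37, "y": -15, "z": 5.7, "wx": 0, "wy": 0, "wz": 0},
  {"x": 37, "y": -15, "z": 5.7, "wx": 0, "wy": 0, "wz": 0},
  {"x": 37, "y": -15, "z": 5.7, "wx": 0, "wy": 0, "wz": 0},
  {"x": 37, "y": -15, "z": 5.7, "wx": 0, "wy": 0, "wz": 0},
  {"x": 37, "y": -15, "z": 5.7, "wx": 0, "wy": 0, "wz": 0},
  {"x": 0, "y": 0, "z": 0, "wx": 0, "wy": 0, "wz": 0},
  {"x": 0, "y": 0, "z": 0, "wx": 0, "wy": 0, "wz": 0},
])

```text
time: 2.7
tcp_pos: [0.4531, 0.1634, 0.1599]
eef_rot: [[0.47, 0.883, -0.002], [0.883, -0.47, -0.001], [-0.002, -0.001, -1.0]]
force: [-0.4, -0.7, 0.1]
grip_width: 0.0851
finger_force: 0.0
```

```bash
cat >> h.py <<'E'
def look2(n):
    tool();c=viewer.calibration("wrist");im=viewer.capture("wrist");save(n,im)
    for k,(lo,hi),z in(("blue",BLUE,.012),("white",TOP,.06)):
        for b in blobs(c,im,lo,hi,z,200): print(k,*b)
    return c,im
E
python3 - <<'E'
from h import *
look2("w3");tool((453,164.5,43))
E
```

```text
t 2.7 tcp [453.1 163.4 159.9] yang -28.03 tilt 0.11 w 0.0851 ff 0.0 F [-0.4 -0.7  0.1]
blue [357. 373.] [433.8 -65.7] [20.6 32. ] 76.5
blue [551. 357.] [ 630.1 -146.5] [65.8 23.7] 77.9
blue [278. 187.] [453.7 170.1] [81.3 90.9] 66.2
white [280. 211.] [454.8 165.4] [42.7 43.4] 62.0
t 2.75 tcp [453.4 162.3 160.3] yang -28.15 tilt 0.07 w 0.0854 ff 0.0 F [ 0.4 -1.  -0.6]
to (453, 164.5, 43) tool shift [  1.9  -1.3 117.3]
```

View pics/w3.png

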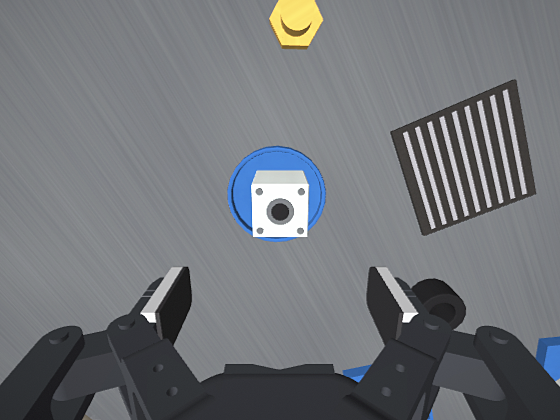

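The valve block's top is at (280,211), aligned with the fingers. The round tray is centred near (276,194), the mat near (464,158) and the hex plug at (297,22).

Run:
```python
from h import *
c=viewer.calibration("wrist");im=cv2.cvtColor(cv2.imread("pics/w3.png"),cv2.COLOR_BGR2RGB)
m=cv2.inRange(cv2.cvtColor(im,cv2.COLOR_RGB2HSV),*map(np.array,BLUE))
k=max(cv2.findContours(m[:,200:350],0,1)[0],key=cv2.contourArea)[:,0]+[200,0]
# left/right/top rim arcs only (bottom is hidden by the block)
P=np.array([onplane(c,u,v,.012)[:2]*1000 for u,v in k],np.float32)
print(cv2.minEnclosingCircle(P))
q=P[(k[:,1]<225)&((k[:,1]<165)|(abs(k[:,0]-277)>35))];A=np.c_[2*q,np.ones(len(q))]
s=np.linalg.lstsq(A,(q**2).sum(1),rcond=None)[0];print(s[:2],np.sqrt(s[2]+s[0]**2+s[1]**2))
M=np.array([onplane(c,u,v,.005)[:2]*1000 for u,v in((391,130),(516,80),(536,193),(424,235))])
print(M.mean(0),np.linalg.norm(np.diff(M,axis=0),axis=1))
d=M[2]-M[1];print("matang",np.degrees(np.arctan2(d[1],d[0])))
print("hex",onplane(c,296,20,.036),"tape",onplane(c,440,302,.03))
tool((454.5,165,43))
```

```text
((451.67352294921875, 165.49005126953125), 45.88539505004883)
[451.61255008 165.51618003] 45.1776741635333
[619.74794922 108.73265714] [109.48159087 108.18073445 108.98693685]
matang -94.7066653153221
hex [0.52925294 0.27936927 0.036     ] tape [ 0.54433122 -0.00070285  0.03      ]
t 2.75 tcp [453.4 162.3 160.3] yang -28.15 tilt 0.07 w 0.0854 ff 0.0 F [ 0.4 -1.  -0.6]
to (454.5, 165, 43) tool shift [  3.1  -0.3 117.3]
```

move_arm([
  {"x": 2.5, "y": 0, "z": 30, "wx": 0, "wy": 0, "wz": 0},
  {"x": 0, "y": 0, "z": 30, "wx": 0, "wy": 0, "wz": 0},
  {"x": 0, "y": 0, "z": 27, "wx": 0, "wy": 0, "wz": 0},
  {"x": 0, "y": 0, "z": 20, "wx": 0, "wy": 0, "wz": 0},
  {"x": 0, "y": 0, "z": 10, "wx": 0, "wy": 0, "wz": 0},
  {"x": 0, "y": 0, "z": 0, "wx": 0, "wy": 0, "wz": 0},
  {"x": 0, "y": 0, "z": 0, "wx": 0, "wy": 0, "wz": 0},
])

```text
time: 3.33
tcp_pos: [0.4553, 0.1641, 0.0445]
eef_rot: [[0.474, 0.881, 0.001], [0.881, -0.474, -0.0], [0.0, 0.001, -1.0]]
force: [-0.2, -0.1, 0.7]
grip_width: 0.0856
finger_force: 0.0
```

move_arm([
  {"x": 0, "y": 0, "z": 0, "wx": 0, "wy": 0, "wz": 0},
  {"x": 0, "y": 0, "z": 0, "wx": 0, "wy": 0, "wz": 0},
  {"x": 0, "y": 0, "z": 0, "wx": 0, "wy": 0, "wz": 0},
  {"x": 0, "y": 0, "z": 0, "wx": 0, "wy": 0, "wz": 0},
  {"x": 0, "y": 0, "z": 0, "wx": 0, "wy": 0, "wz": 0},
  {"x": 0, "y": 0, "z": 0, "wx": 0, "wy": 0, "wz": 0},
  {"x": 0, "y": 0, "z": 0, "wx": 0, "wy": 0, "wz": 0},
  {"x": 0, "y": 0, "z": 0, "wx": 0, "wy": 0, "wz": 0},
], grip=-1, squeeze=50)

```text
time: 4.0
tcp_pos: [0.4553, 0.1653, 0.0449]
eef_rot: [[0.472, 0.882, 0.002], [0.882, -0.472, 0.0], [0.001, 0.001, -1.0]]
force: [-2.4, 0.4, 6.2]
grip_width: 0.0435
finger_force: 52.7
```

move_arm([
  {"x": 0, "y": 0, "z": -15, "wx": 0, "wy": 0, "wz": 0},
  {"x": 0, "y": 0, "z": -25, "wx": 0, "wy": 0, "wz": 0},
  {"x": 0, "y": 20, "z": -10, "wx": 0, "wy": 0, "wz": 0},
  {"x": 7, "y": 34, "z": 0, "wx": 0, "wy": 0, "wz": 0},
  {"x": 7, "y": 34, "z": 0, "wx": 0, "wy": 0, "wz": 0},
  {"x": 7, "y": 34, "z": 0, "wx": 0, "wy": 0, "wz": 0},
  {"x": 7, "y": 30, "z": 0, "wx": 0, "wy": 0, "wz": 0},
  {"x": 0, "y": 20, "z": 0, "wx": 0, "wy": 0, "wz": 0},
  {"x": 0, "y": 0, "z": 0, "wx": 0, "wy": 0, "wz": 0},
  {"x": 0, "y": 0, "z": 0, "wx": 0, "wy": 0, "wz": 0},
])

```text
time: 4.83
tcp_pos: [0.6193, 0.108, 0.0922]
eef_rot: [[0.473, 0.881, -0.002], [0.881, -0.473, -0.0], [-0.001, -0.002, -1.0]]
force: [-1.2, -0.4, -4.4]
grip_width: 0.043
finger_force: 52.8
```

move_arm([
  {"x": 0, "y": 0, "z": 20, "wx": 0, "wy": 0, "wz": 0},
  {"x": 0, "y": 0, "z": 15, "wx": 0, "wy": 0, "wz": 0},
  {"x": 0, "y": 0, "z": 8, "wx": 0, "wy": 0, "wz": 0},
  {"x": 0, "y": 0, "z": 2, "wx": 0, "wy": 0, "wz": 0},
  {"x": 0, "y": 0, "z": 0, "wx": 0, "wy": 0, "wz": 0},
  {"x": 0, "y": 0, "z": 0, "wx": 0, "wy": 0, "wz": 0},
])

```text
time: 5.33
tcp_pos: [0.6197, 0.1088, 0.0496]
eef_rot: [[0.472, 0.882, 0.001], [0.882, -0.472, 0.0], [0.001, 0.001, -1.0]]
force: [0.6, -0.4, -3.6]
grip_width: 0.0433
finger_force: 52.9
```

Run:
```python
from h import *
tool((620,109,46));im=viewer.capture("scene");save("s2",im[150:330,200:480])
```

```text
t 5.33 tcp [619.7 108.8  49.6] yang -28.15 tilt 0.07 w 0.0433 ff 52.9 F [ 0.6 -0.4 -3.6]
to (620, 109, 46) tool shift [0.3 0.2 3.6]
```

View pics/s2.png

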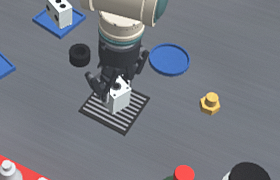

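The crop shows the block over the mat at (118,97), the round tray empty at (168,60), and the tape and hex plug untouched. I'll lower the last 3–4 mm to contact.

move_arm([
  {"x": 0, "y": 0, "z": 1.5, "wx": 0, "wy": 0, "wz": 0},
  {"x": 0, "y": 0, "z": 1.2, "wx": 0, "wy": 0, "wz": 0},
  {"x": 0, "y": 0, "z": 0.7, "wx": 0, "wy": 0, "wz": 0},
  {"x": 0, "y": 0, "z": 0, "wx": 0, "wy": 0, "wz": 0},
  {"x": 0, "y": 0, "z": 0, "wx": 0, "wy": 0, "wz": 0},
])

```text
time: 5.8
tcp_pos: [0.6198, 0.1085, 0.046]
eef_rot: [[0.472, 0.881, 0.001], [0.881, -0.472, 0.0], [0.0, 0.001, -1.0]]
force: [-1.6, -0.3, 1.1]
grip_width: 0.0433
finger_force: 53.2
```

move_arm([
  {"x": 0, "y": 0, "z": 0, "wx": 0, "wy": 0, "wz": 0},
  {"x": 0, "y": 0, "z": 0, "wx": 0, "wy": 0, "wz": 0},
  {"x": 0, "y": 0, "z": 0, "wx": 0, "wy": 0, "wz": 0},
  {"x": 0, "y": 0, "z": 0, "wx": 0, "wy": 0, "wz": 0},
  {"x": 0, "y": 0, "z": 0, "wx": 0, "wy": 0, "wz": 0},
  {"x": 0, "y": 0, "z": 0, "wx": 0, "wy": 0, "wz": 0},
  {"x": 0, "y": 0, "z": -30, "wx": 0, "wy": 0, "wz": 0},
  {"x": 0, "y": 0, "z": -40, "wx": 0, "wy": 0, "wz": 0},
  {"x": 0, "y": 0, "z": -41, "wx": 0, "wy": 0, "wz": 0},
  {"x": 0, "y": 0, "z": 0, "wx": 0, "wy": 0, "wz": 0},
], grip=1)

```text
time: 6.63
tcp_pos: [0.623, 0.1089, 0.167]
eef_rot: [[0.472, 0.881, 0.016], [0.882, -0.472, 0.002], [0.009, 0.013, -1.0]]
force: [1.3, 0.2, 1.8]
grip_width: 0.0858
finger_force: 0.0
```

Run:
```python
from h import *
look2("w4");tool((640,-207,160))
```

```text
t 6.63 tcp [623.  108.9 167. ] yang -28.18 tilt 0.9 w 0.0858 ff 0.0 F [1.3 0.2 1.8]
blue [ 97. 226.] [454.2 164.7] [90.5 96. ] 88.7
white [274. 215.] [619.4 108.1] [43.4 43.7] 61.6
t 6.68 tcp [622.  108.8 162.9] yang -28.18 tilt 0.65 w 0.0859 ff 0.0 F [ 1.1 -0.2  0.3]
to (640, -207, 160) tool shift [-269.9  164.9    2.7]
```

move_arm([
  {"x": -34, "y": 20.6, "z": 0, "wx": 0, "wy": 0, "wz": 0},
  {"x": -34, "y": 20.6, "z": 0, "wx": 0, "wy": 0, "wz": 0},
  {"x": -34, "y": 20.6, "z": 0, "wx": 0, "wy": 0, "wz": 0},
  {"x": -34, "y": 20.6, "z": 0, "wx": 0, "wy": 0, "wz": 0},
  {"x": -34, "y": 20.6, "z": 0, "wx": 0, "wy": 0, "wz": 0},
  {"x": -34, "y": 20.6, "z": 0, "wx": 0, "wy": 0, "wz": 0},
  {"x": -34, "y": 20.6, "z": 0, "wx": 0, "wy": 0, "wz": 0},
  {"x": -32, "y": 20.6, "z": 0, "wx": 0, "wy": 0, "wz": 0},
  {"x": 0, "y": 0, "z": 0, "wx": 0, "wy": 0, "wz": 0},
  {"x": 0, "y": 0, "z": 0, "wx": 0, "wy": 0, "wz": 0},
])

```text
time: 7.52
tcp_pos: [0.6365, -0.2095, 0.1546]
eef_rot: [[0.475, 0.88, -0.002], [0.88, -0.475, 0.001], [-0.0, -0.002, -1.0]]
force: [0.7, 0.3, -0.3]
grip_width: 0.0853
finger_force: 0.0
```

Run:
```python
from h import *
look2("w5");tool((640,-207,52))
```

```text
t 7.52 tcp [ 636.5 -209.5  154.6] yang -28.38 tilt 0.11 w 0.0853 ff 0.0 F [ 0.7  0.3 -0.3]
blue [ 71. 194.] [ 460.4 -119.9] [92.2 88.5] 77.0
blue [283. 176.] [ 646.6 -196.7] [124.3  74.1] 69.1
white [ 17. 227.] [ 450.5 -118.4] [65.5 34.9] 59.6
white [286. 202.] [ 645.4 -206.2] [47.8 36.7] 68.1
t 7.57 tcp [ 636.8 -207.8  154.9] yang -28.25 tilt 0.11 w 0.0851 ff 0.0 F [-0.3  0.  -0.4]
to (640, -207, 52) tool shift [  2.2   2.6 102.9]
```

View pics/w5.png

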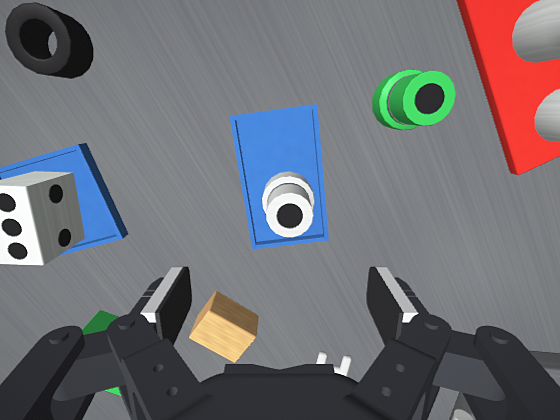

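The coupler's top face is centred at about (290,215) inside the long tray, which is at (283,176) and measures 124x74 as expected. The carton is at (223,328) and the green coupler at (415,98), both clear of the grasp.

Run:
```python
from h import *
c=viewer.calibration("wrist");im=cv2.cvtColor(cv2.imread("pics/w5.png"),cv2.COLOR_BGR2RGB)
g=cv2.cvtColor(im,cv2.COLOR_RGB2GRAY);m=(g<90).astype(np.uint8);m[:185]=0;m[250:]=0;m[:,:265]=0;m[:,315:]=0
n,l,st,ce=cv2.connectedComponentsWithStats(m)
for s,q in zip(st[1:],ce[1:]):
    if s[4]>100: 
        p=onplane(c,*q,.062)*1000;print(s,q,p.round(1));tool((*p[:2],51))
for u,v in((265,215),(314,215),(290,193),(290,238)): print(onplane(c,u,v,.062).round(4))
print("foot",[onplane(c,u,v,.026).round(4) for u,v in((262,195),(315,195))],"carton",onplane(c,215,320,.035))
```

```text
[277 204  26  24 486] [289.41358025 215.34567901] [ 644.3 -209.2   62. ]
t 7.57 tcp [ 636.8 -207.8  154.9] yang -28.25 tilt 0.11 w 0.0851 ff 0.0 F [-0.3  0.  -0.4]
to (np.float64(644.2851794357538), np.float64(-209.24583506735317), 51) tool shift [  2.2   7.5 103.9]
[265 235  50   8 115] [289.76521739 238.8       ] [ 635.6 -226.5   62. ]
t 7.57 tcp [ 636.8 -207.8  154.9] yang -28.25 tilt 0.11 w 0.0851 ff 0.0 F [-0.3  0.  -0.4]
to (np.float64(635.5799867934477), np.float64(-226.4614355815786), 51) tool shift [-17.1   7.9 103.9]
[ 0.6281 -0.2003  0.062 ]
[ 0.6608 -0.2178  0.062 ]
[ 0.6528 -0.194   0.062 ]
[ 0.6361 -0.226   0.062 ]
foot [array([ 0.6273, -0.1932,  0.026 ]), array([ 0.6675, -0.2149,  0.026 ])] carton [ 0.52853819 -0.27836885  0.035     ]
```

move_arm([
  {"x": 2, "y": 7.5, "z": 25, "wx": 0, "wy": 0, "wz": 0},
  {"x": 0, "y": 0, "z": 30, "wx": 0, "wy": 0, "wz": 0},
  {"x": 0, "y": 0, "z": 25, "wx": 0, "wy": 0, "wz": 0},
  {"x": 0, "y": 0, "z": 16, "wx": 0, "wy": 0, "wz": 0},
  {"x": 0, "y": 0, "z": 8, "wx": 0, "wy": 0, "wz": 0},
  {"x": 0, "y": 0, "z": 0, "wx": 0, "wy": 0, "wz": 0},
  {"x": 0, "y": 0, "z": 0, "wx": 0, "wy": 0, "wz": 0},
])

```text
time: 8.15
tcp_pos: [0.6453, -0.2082, 0.0529]
eef_rot: [[0.471, 0.882, 0.001], [0.882, -0.471, -0.0], [0.0, 0.001, -1.0]]
force: [-0.1, -0.5, 0.9]
grip_width: 0.0851
finger_force: 0.0
```

move_arm([
  {"x": 0, "y": 0, "z": 0, "wx": 0, "wy": 0, "wz": 0},
  {"x": 0, "y": 0, "z": 0, "wx": 0, "wy": 0, "wz": 0},
  {"x": 0, "y": 0, "z": 0, "wx": 0, "wy": 0, "wz": 0},
  {"x": 0, "y": 0, "z": 0, "wx": 0, "wy": 0, "wz": 0},
  {"x": 0, "y": 0, "z": 0, "wx": 0, "wy": 0, "wz": 0},
  {"x": 0, "y": 0, "z": 0, "wx": 0, "wy": 0, "wz": 0},
  {"x": 0, "y": 0, "z": 0, "wx": 0, "wy": 0, "wz": 0},
  {"x": 0, "y": 0, "z": 0, "wx": 0, "wy": 0, "wz": 0},
  {"x": 0, "y": 0, "z": 0, "wx": 0, "wy": 0, "wz": 0},
], grip=-1, squeeze=60)

```text
time: 8.9
tcp_pos: [0.6455, -0.2094, 0.0535]
eef_rot: [[0.472, 0.881, 0.002], [0.881, -0.472, -0.001], [0.0, 0.002, -1.0]]
force: [2.8, -0.7, 5.5]
grip_width: 0.0336
finger_force: 60.3
```

Run:
```python
from h import *
tool((451.6,165.5,115))
```

```text
t 8.9 tcp [ 645.5 -209.4   53.5] yang -28.18 tilt 0.13 w 0.0336 ff 60.3 F [ 2.8 -0.7  5.5]
to (451.6, 165.5, 115) tool shift [ 238.9 -347.8  -62.3]
```

move_arm([
  {"x": 0, "y": 0, "z": -15, "wx": 0, "wy": 0, "wz": 0},
  {"x": 0, "y": 0, "z": -25, "wx": 0, "wy": 0, "wz": 0},
  {"x": 0, "y": 0, "z": -25, "wx": 0, "wy": 0, "wz": 0},
  {"x": 0, "y": 0, "z": 0, "wx": 0, "wy": 0, "wz": 0},
  {"x": 0, "y": 0, "z": 0, "wx": 0, "wy": 0, "wz": 0},
])

```text
time: 9.32
tcp_pos: [0.6449, -0.2092, 0.117]
eef_rot: [[0.472, 0.881, 0.001], [0.881, -0.472, -0.0], [-0.0, 0.001, -1.0]]
force: [-0.6, -1.5, -5.5]
grip_width: 0.0336
finger_force: 61.1
```

Run:
```python
from h import *
tool((451.6,165.5,118));im=viewer.capture("wrist");save("w6",im[150:400,130:430])
```

```text
t 9.32 tcp [ 644.9 -209.2  117. ] yang -28.18 tilt 0.04 w 0.0336 ff 61.1 F [-0.6 -1.5 -5.5]
to (451.6, 165.5, 118) tool shift [ 239.  -347.3   -1.2]
```

View pics/w6.png

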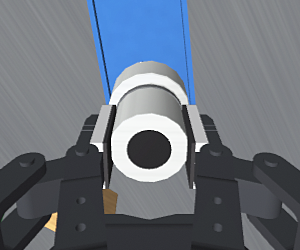

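The coupler is held upright, with its top at (148,150) in the crop, centred between the pads.

move_arm([
  {"x": 20, "y": -29, "z": 0, "wx": 0, "wy": 0, "wz": 0},
  {"x": 23, "y": -33, "z": 0, "wx": 0, "wy": 0, "wz": 0},
  {"x": 23, "y": -33, "z": 0, "wx": 0, "wy": 0, "wz": 0},
  {"x": 23, "y": -33, "z": 0, "wx": 0, "wy": 0, "wz": 0},
  {"x": 23, "y": -33, "z": 0, "wx": 0, "wy": 0, "wz": 0},
  {"x": 23, "y": -33, "z": 0, "wx": 0, "wy": 0, "wz": 0},
  {"x": 23, "y": -33, "z": 0, "wx": 0, "wy": 0, "wz": 0},
  {"x": 23, "y": -33, "z": 0, "wx": 0, "wy": 0, "wz": 0},
  {"x": 23, "y": -33, "z": 0, "wx": 0, "wy": 0, "wz": 0},
  {"x": 20, "y": -30, "z": 0, "wx": 0, "wy": 0, "wz": 0},
])

```text
time: 10.2
tcp_pos: [0.4629, 0.1424, 0.1142]
eef_rot: [[0.472, 0.882, -0.005], [0.882, -0.472, -0.001], [-0.003, -0.004, -1.0]]
force: [0.6, 1.0, -5.2]
grip_width: 0.0337
finger_force: 61.7
```

move_arm([
  {"x": 15, "y": -24, "z": 0, "wx": 0, "wy": 0, "wz": 0},
  {"x": 0, "y": 0, "z": 0, "wx": 0, "wy": 0, "wz": 0},
  {"x": 0, "y": 0, "z": 0, "wx": 0, "wy": 0, "wz": 0},
])

```text
time: 10.45
tcp_pos: [0.4498, 0.1662, 0.1147]
eef_rot: [[0.47, 0.883, -0.004], [0.883, -0.47, -0.002], [-0.003, -0.003, -1.0]]
force: [-0.5, -0.5, -5.7]
grip_width: 0.0338
finger_force: 61.9
```

Run:
```python
from h import *
tool((451.6,165.5,56));c=viewer.calibration("wrist");im=viewer.capture("wrist");np.save("w7.npy",im)
p=onplane(c,278,300,telemetry.state()["tcp_pos"][2]+.0088)*1000
t=telemetry.state();R=np.array(t["eef_rot"]);print("part off tool",R.T@(p-np.array(t["tcp_pos"])*1000))
for z in(.012,):
    for b in blobs(c,im,*BLUE,z,300):print(*b)
```

```text
t 10.45 tcp [449.8 166.2 114.7] yang -28.01 tilt 0.26 w 0.0338 ff 61.9 F [-0.5 -0.5 -5.7]
to (451.6, 165.5, 56) tool shift [ 0.5  2.1 58.7]
part off tool [-1.56273748 -2.12122474 -8.79028573]
[282. 203.] [455.6 172.3] [77.1 90.6] 59.7
```

move_arm([
  {"x": 1, "y": 1.5, "z": 20, "wx": 0, "wy": 0, "wz": 0},
  {"x": 0, "y": 0, "z": 18, "wx": 0, "wy": 0, "wz": 0},
  {"x": 0, "y": 0, "z": 12, "wx": 0, "wy": 0, "wz": 0},
  {"x": 0, "y": 0, "z": 6, "wx": 0, "wy": 0, "wz": 0},
  {"x": 0, "y": 0, "z": 2, "wx": 0, "wy": 0, "wz": 0},
  {"x": 0, "y": 0, "z": 0, "wx": 0, "wy": 0, "wz": 0},
  {"x": 0, "y": 0, "z": 0, "wx": 0, "wy": 0, "wz": 0},
  {"x": 0, "y": 0, "z": 0, "wx": 0, "wy": 0, "wz": 0},
])

```text
time: 11.17
tcp_pos: [0.4543, 0.1656, 0.0602]
eef_rot: [[0.473, 0.881, 0.002], [0.881, -0.473, 0.0], [0.001, 0.001, -1.0]]
force: [0.4, -0.7, -5.7]
grip_width: 0.0339
finger_force: 62.2
```

Run:
```python
from h import *
tool((451.6,165.5,53.5))
```

```text
t 11.17 tcp [454.3 165.6  60.2] yang -28.2 tilt 0.1 w 0.0339 ff 62.2 F [ 0.4 -0.7 -5.7]
to (451.6, 165.5, 53.5) tool shift [-1.3 -2.4  6.7]
```

move_arm([
  {"x": -0.5, "y": -2, "z": 2.5, "wx": 0, "wy": 0, "wz": 0},
  {"x": 0, "y": 0, "z": 2, "wx": 0, "wy": 0, "wz": 0},
  {"x": 0, "y": 0, "z": 1, "wx": 0, "wy": 0, "wz": 0},
  {"x": 0, "y": 0, "z": 0.5, "wx": 0, "wy": 0, "wz": 0},
  {"x": 0, "y": 0, "z": 0, "wx": 0, "wy": 0, "wz": 0},
  {"x": 0, "y": 0, "z": 0, "wx": 0, "wy": 0, "wz": 0},
])

```text
time: 11.67
tcp_pos: [0.4516, 0.1662, 0.0535]
eef_rot: [[0.472, 0.882, -0.0], [0.882, -0.472, -0.0], [-0.0, -0.0, -1.0]]
force: [-1.2, -0.5, -2.2]
grip_width: 0.0337
finger_force: 62.5
```

Contact is starting, with the force at −2.2 N against −5.7 N while hanging. I'll go 0.5 mm more, then release and rise.

move_arm([
  {"x": 0, "y": 0, "z": 0.5, "wx": 0, "wy": 0, "wz": 0},
  {"x": 0, "y": 0, "z": 0, "wx": 0, "wy": 0, "wz": 0},
  {"x": 0, "y": 0, "z": 0, "wx": 0, "wy": 0, "wz": 0},
])

```text
time: 11.92
tcp_pos: [0.4516, 0.1662, 0.0534]
eef_rot: [[0.472, 0.882, -0.0], [0.882, -0.472, 0.0], [-0.0, -0.0, -1.0]]
force: [-5.3, -1.6, 4.4]
grip_width: 0.0335
finger_force: 63.0
```

move_arm([
  {"x": 0, "y": 0, "z": 0, "wx": 0, "wy": 0, "wz": 0},
  {"x": 0, "y": 0, "z": 0, "wx": 0, "wy": 0, "wz": 0},
  {"x": 0, "y": 0, "z": 0, "wx": 0, "wy": 0, "wz": 0},
  {"x": 0, "y": 0, "z": 0, "wx": 0, "wy": 0, "wz": 0},
  {"x": 0, "y": 0, "z": 0, "wx": 0, "wy": 0, "wz": 0},
  {"x": 0, "y": 0, "z": 0, "wx": 0, "wy": 0, "wz": 0},
  {"x": 0, "y": 0, "z": 0, "wx": 0, "wy": 0, "wz": 0},
  {"x": 0, "y": 0, "z": -30, "wx": 0, "wy": 0, "wz": 0},
  {"x": 0, "y": 0, "z": -35, "wx": 0, "wy": 0, "wz": 0},
  {"x": 0, "y": 0, "z": -40, "wx": 0, "wy": 0, "wz": 0},
], grip=1)

```text
time: 12.75
tcp_pos: [0.4505, 0.1658, 0.1575]
eef_rot: [[0.472, 0.881, -0.004], [0.881, -0.472, -0.001], [-0.003, -0.003, -1.0]]
force: [1.1, 0.7, 0.7]
grip_width: 0.0853
finger_force: 0.0
```

move_arm([
  {"x": 0, "y": 0, "z": 0, "wx": 0, "wy": 0, "wz": 0},
  {"x": 0, "y": 0, "z": 0, "wx": 0, "wy": 0, "wz": 0},
])

```text
time: 12.92
tcp_pos: [0.453, 0.1665, 0.1605]
eef_rot: [[0.472, 0.881, 0.006], [0.881, -0.472, 0.002], [0.004, 0.004, -1.0]]
force: [-0.7, -0.4, -0.7]
grip_width: 0.0856
finger_force: 0.0
```

```bash
cat >> h.py <<'E'
def dark(c,im,z,a=120):
    m=(cv2.cvtColor(im,cv2.COLOR_RGB2GRAY)<70).astype(np.uint8)
    n,l,st,ce=cv2.connectedComponentsWithStats(m)
    for s,q in zip(st[1:],ce[1:]):
        if a<s[4]<1500: print("dark",s[2:],q.round(1),(onplane(c,*q,z)*1000).round(1))
E
python3 - <<'E'
from h import *
c,im=look2("w8");dark(c,im,.062);tool((450.5,-118.5,160))
k=[b for b in cv2.findContours(cv2.inRange(cv2.cvtColor(im,cv2.COLOR_RGB2HSV),*map(np.array,BLUE)),0,1)[0] if cv2.contourArea(b)>1500]
for b in k: print(cv2.minEnclosingCircle(np.array([onplane(c,u,v,.012)[:2]*1000 for u,v in b[:,0]],np.float32)))
E
```

```text
t 12.92 tcp [453.  166.5 160.5] yang -28.18 tilt 0.34 w 0.0856 ff 0.0 F [-0.7 -0.4 -0.7]
blue [551. 359.] [ 629.8 -150.3] [72.7 24. ] 77.6
blue [278. 198.] [451.3 165.3] [91.2 90.3] 19.9
white [276. 206.] [452.5 169.3] [47.9 37.8] 57.4
white [509. 179.] [620.  108.5] [44.1 44.2] 62.0
dark [ 12  21 201] [460.5 173.5] [588.  132.1  62. ]
dark [ 19  18 261] [510.2 180.4] [619.4 109.3  62. ]
dark [ 24  24 442] [277.3 219.6] [450.5 164.6  62. ]
dark [ 15  28 177] [137.9 408.3] [238.6  57.1  62. ]
t 12.97 tcp [451.9 166.2 158.2] yang -28.18 tilt 0.09 w 0.0854 ff 0.0 F [ 0.1  0.2 -1.5]
to (450.5, -118.5, 160) tool shift [-251.6  133.2   -1.9]
((451.3142395019531, 166.6349639892578), 46.06337356567383)
```

View pics/w8.png

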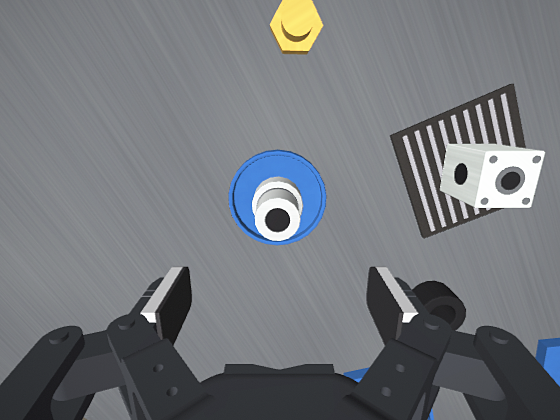

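The coupler stands at (277,205), upright and centred in the round tray. The valve block stands on the mat at (505,178). Next is the manifold.

move_arm([
  {"x": -31.5, "y": 16.6, "z": 0, "wx": 0, "wy": 0, "wz": 0},
  {"x": -31.5, "y": 16.6, "z": 0, "wx": 0, "wy": 0, "wz": 0},
  {"x": -31.5, "y": 16.6, "z": 0, "wx": 0, "wy": 0, "wz": 0},
  {"x": -31.5, "y": 16.6, "z": 0, "wx": 0, "wy": 0, "wz": 0},
  {"x": -31.5, "y": 16.6, "z": 0, "wx": 0, "wy": 0, "wz": 0},
  {"x": -31.5, "y": 16.6, "z": 0, "wx": 0, "wy": 0, "wz": 0},
  {"x": -31.5, "y": 16.6, "z": 0, "wx": 0, "wy": 0, "wz": 0},
  {"x": -31, "y": 17, "z": 0, "wx": 0, "wy": 0, "wz": 2.2},
  {"x": 0, "y": 0, "z": 0, "wx": 0, "wy": 0, "wz": 0},
  {"x": 0, "y": 0, "z": 0, "wx": 0, "wy": 0, "wz": 0},
])

```text
time: 13.8
tcp_pos: [0.4493, -0.1196, 0.1559]
eef_rot: [[0.509, 0.861, -0.003], [0.861, -0.509, 0.001], [-0.001, -0.003, -1.0]]
force: [-0.5, 0.7, 0.0]
grip_width: 0.0849
finger_force: 0.0
```

Run:
```python
from h import *
c,im=look2("w9");dark(c,im,.06,100);tool((450.5,-118.5,45))
```

```text
t 13.8 tcp [ 449.3 -119.6  155.9] yang -30.57 tilt 0.2 w 0.0849 ff 0.0 F [-0.5  0.7  0. ]
blue [281. 189.] [ 452.1 -117.7] [93.  92.1] 77.0
blue [513. 157.] [ 643.7 -195.5] [124.8  80.7] 69.1
white [280. 213.] [ 450.4 -118.3] [64.9 35.3] 59.7
dark [ 19  19 273] [279.7 189. ] [ 460.3 -100.6   60. ]
dark [ 18  18 250] [279.8 214.3] [ 450.2 -117.9   60. ]
dark [ 17  16 228] [279.9 238.4] [ 440.1 -135.2   60. ]
dark [ 15  13 157] [304.  356.2] [ 400.2 -245.9   60. ]
dark [ 16  28 201] [138.2 408.2] [ 230.8 -219.6   60. ]
t 13.85 tcp [ 449.5 -118.5  156.2] yang -30.44 tilt 0.18 w 0.0855 ff 0.0 F [ 0.2  0.5 -0.1]
to (450.5, -118.5, 45) tool shift [  0.5   1.2 111.2]
```

move_arm([
  {"x": 0.5, "y": 1, "z": 30, "wx": 0, "wy": 0, "wz": 0},
  {"x": 0, "y": 0, "z": 30, "wx": 0, "wy": 0, "wz": 0},
  {"x": 0, "y": 0, "z": 25, "wx": 0, "wy": 0, "wz": 0},
  {"x": 0, "y": 0, "z": 17, "wx": 0, "wy": 0, "wz": 0},
  {"x": 0, "y": 0, "z": 9, "wx": 0, "wy": 0, "wz": 0},
  {"x": 0, "y": 0, "z": 0, "wx": 0, "wy": 0, "wz": 0},
  {"x": 0, "y": 0, "z": 0, "wx": 0, "wy": 0, "wz": 0},
])

```text
time: 14.43
tcp_pos: [0.4515, -0.1178, 0.047]
eef_rot: [[0.504, 0.863, -0.0], [0.863, -0.504, 0.0], [-0.0, -0.0, -1.0]]
force: [0.0, -1.1, 0.8]
grip_width: 0.0855
finger_force: 0.0
```

move_arm([
  {"x": 0, "y": 0, "z": 0, "wx": 0, "wy": 0, "wz": 0},
  {"x": 0, "y": 0, "z": 0, "wx": 0, "wy": 0, "wz": 0},
  {"x": 0, "y": 0, "z": 0, "wx": 0, "wy": 0, "wz": 0},
  {"x": 0, "y": 0, "z": 0, "wx": 0, "wy": 0, "wz": 0},
  {"x": 0, "y": 0, "z": 0, "wx": 0, "wy": 0, "wz": 0},
  {"x": 0, "y": 0, "z": 0, "wx": 0, "wy": 0, "wz": 0},
  {"x": 0, "y": 0, "z": 0, "wx": 0, "wy": 0, "wz": 0},
  {"x": 0, "y": 0, "z": 0, "wx": 0, "wy": 0, "wz": 0},
  {"x": 0, "y": 0, "z": 0, "wx": 0, "wy": 0, "wz": 0},
], grip=-1, squeeze=60)

```text
time: 15.18
tcp_pos: [0.4518, -0.1187, 0.0477]
eef_rot: [[0.506, 0.863, 0.001], [0.863, -0.506, -0.0], [0.0, 0.001, -1.0]]
force: [-1.8, 1.1, 6.1]
grip_width: 0.0351
finger_force: 62.6
```

move_arm([
  {"x": 0, "y": 0, "z": -15, "wx": 0, "wy": 0, "wz": 0},
  {"x": 0, "y": 0, "z": -25, "wx": 0, "wy": 0, "wz": 0},
  {"x": 0, "y": 0, "z": -25, "wx": 0, "wy": 0, "wz": 0},
  {"x": 0, "y": 0, "z": 0, "wx": 0, "wy": 0, "wz": -4.7},
  {"x": 0, "y": 0, "z": 0, "wx": 0, "wy": 0, "wz": -4.7},
  {"x": 0, "y": 0, "z": 0, "wx": 0, "wy": 0, "wz": 0},
  {"x": 0, "y": 0, "z": 0, "wx": 0, "wy": 0, "wz": 0},
])

```text
time: 15.77
tcp_pos: [0.4508, -0.1184, 0.1109]
eef_rot: [[0.36, 0.933, -0.002], [0.933, -0.36, 0.0], [-0.0, -0.002, -1.0]]
force: [-0.0, -0.1, -3.1]
grip_width: 0.035
finger_force: 61.6
```

Run:
```python
from h import *
tool((646.3,-196.6,115))
```

```text
t 15.77 tcp [ 450.8 -118.4  110.9] yang -21.12 tilt 0.1 w 0.035 ff 61.6 F [-0.  -0.1 -3.1]
to (646.3, -196.6, 115) tool shift [ -2.5 210.5  -4.5]
```

move_arm([
  {"x": 0, "y": 25, "z": 0, "wx": 0, "wy": 0, "wz": 0},
  {"x": -0.5, "y": 35, "z": 0, "wx": 0, "wy": 0, "wz": 0},
  {"x": -0.5, "y": 40, "z": 0, "wx": 0, "wy": 0, "wz": 0},
  {"x": -0.5, "y": 40, "z": 0, "wx": 0, "wy": 0, "wz": 0},
  {"x": -0.5, "y": 40, "z": 0, "wx": 0, "wy": 0, "wz": 0},
  {"x": -0.5, "y": 30, "z": 0, "wx": 0, "wy": 0, "wz": 0},
  {"x": 0, "y": 0, "z": 10, "wx": 0, "wy": 0, "wz": 0},
  {"x": 0, "y": 0, "z": 10, "wx": 0, "wy": 0, "wz": 0},
  {"x": 0, "y": 0, "z": 0, "wx": 0, "wy": 0, "wz": 0},
  {"x": 0, "y": 0, "z": 0, "wx": 0, "wy": 0, "wz": 0},
])

```text
time: 16.6
tcp_pos: [0.645, -0.1954, 0.0899]
eef_rot: [[0.359, 0.933, -0.004], [0.933, -0.359, 0.001], [-0.0, -0.004, -1.0]]
force: [-0.4, 0.8, -4.3]
grip_width: 0.0354
finger_force: 62.4
```

Run:
```python
from h import *
tool((646.3,-196.6,47.5));c=viewer.calibration("wrist");im=viewer.capture("wrist");save("w10",im)
for b in blobs(c,im,*BLUE,.012,300):print(*b)
```

```text
t 16.6 tcp [ 645.  -195.4   89.9] yang -21.03 tilt 0.24 w 0.0354 ff 62.4 F [-0.4  0.8 -4.3]
to (646.3, -196.6, 47.5) tool shift [-0.6  1.8 42.4]
[ 30. 217.] [ 473.4 -122.6] [92.1 66.2] 77.0
[284. 193.] [ 652.5 -181. ] [92.1 74.1] 69.0
```

View pics/w10.png

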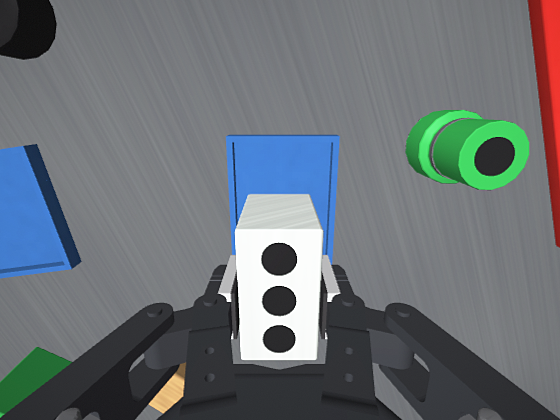

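The manifold is held above the long tray and aligned with its walls (blue tray at 228–338 px, manifold at 236–322 px). The green coupler at (468,150) is clear.

move_arm([
  {"x": 0, "y": 1, "z": 15, "wx": 0, "wy": 0, "wz": 0},
  {"x": 0, "y": 0, "z": 12, "wx": 0, "wy": 0, "wz": 0},
  {"x": 0, "y": 0, "z": 7, "wx": 0, "wy": 0, "wz": 0},
  {"x": 0, "y": 0, "z": 3, "wx": 0, "wy": 0, "wz": 0},
  {"x": 0, "y": 0, "z": 0, "wx": 0, "wy": 0, "wz": 0},
  {"x": 0, "y": 0, "z": 0, "wx": 0, "wy": 0, "wz": 0},
  {"x": 0, "y": 0, "z": 0, "wx": 0, "wy": 0, "wz": 0},
])

```text
time: 17.23
tcp_pos: [0.6479, -0.1966, 0.0555]
eef_rot: [[0.358, 0.934, 0.001], [0.934, -0.358, -0.001], [-0.0, 0.001, -1.0]]
force: [0.9, 0.5, -4.3]
grip_width: 0.0348
finger_force: 62.5
```

Run:
```python
from h import *
tool((646.5,-196.6,47.5))
```

```text
t 17.23 tcp [ 647.9 -196.6   55.5] yang -20.98 tilt 0.07 w 0.0348 ff 62.5 F [ 0.9  0.5 -4.3]
to (646.5, -196.6, 47.5) tool shift [-0.5 -1.3  8. ]
```

move_arm([
  {"x": 0.3, "y": -1, "z": 3, "wx": 0, "wy": 0, "wz": 0},
  {"x": 0, "y": 0, "z": 2.5, "wx": 0, "wy": 0, "wz": 0},
  {"x": 0, "y": 0, "z": 1.5, "wx": 0, "wy": 0, "wz": 0},
  {"x": 0, "y": 0, "z": 0.7, "wx": 0, "wy": 0, "wz": 0},
  {"x": 0, "y": 0, "z": 0, "wx": 0, "wy": 0, "wz": 0},
  {"x": 0, "y": 0, "z": 0, "wx": 0, "wy": 0, "wz": 0},
])

```text
time: 17.73
tcp_pos: [0.6468, -0.1959, 0.0478]
eef_rot: [[0.358, 0.934, 0.0], [0.934, -0.358, -0.0], [-0.0, 0.001, -1.0]]
force: [-3.7, 0.3, 1.9]
grip_width: 0.0352
finger_force: 63.0
```

It's in contact. I'll release and rise.

move_arm([
  {"x": 0, "y": 0, "z": 0, "wx": 0, "wy": 0, "wz": 0},
  {"x": 0, "y": 0, "z": 0, "wx": 0, "wy": 0, "wz": 0},
  {"x": 0, "y": 0, "z": 0, "wx": 0, "wy": 0, "wz": 0},
  {"x": 0, "y": 0, "z": 0, "wx": 0, "wy": 0, "wz": 0},
  {"x": 0, "y": 0, "z": 0, "wx": 0, "wy": 0, "wz": 0},
  {"x": 0, "y": 0, "z": 0, "wx": 0, "wy": 0, "wz": 0},
  {"x": 0, "y": 0, "z": 0, "wx": 0, "wy": 0, "wz": 0},
  {"x": 0, "y": 0, "z": -30, "wx": 0, "wy": 0, "wz": 0},
  {"x": 0, "y": 0, "z": -40, "wx": 0, "wy": 0, "wz": 0},
  {"x": 0, "y": 0, "z": -40, "wx": 0, "wy": 0, "wz": 0},
], grip=1)

```text
time: 18.57
tcp_pos: [0.6459, -0.1955, 0.157]
eef_rot: [[0.358, 0.934, -0.003], [0.934, -0.358, 0.001], [-0.0, -0.003, -1.0]]
force: [1.1, -0.3, -0.2]
grip_width: 0.0856
finger_force: 0.0
```

move_arm([
  {"x": 0, "y": 0, "z": 0, "wx": 0, "wy": 0, "wz": 3.5},
  {"x": 0, "y": 0, "z": 0, "wx": 0, "wy": 0, "wz": 3.5},
  {"x": 0, "y": 0, "z": 0, "wx": 0, "wy": 0, "wz": 0},
  {"x": 0, "y": 0, "z": 0, "wx": 0, "wy": 0, "wz": 0},
])

```text
time: 18.9
tcp_pos: [0.6465, -0.1957, 0.1566]
eef_rot: [[0.467, 0.884, -0.001], [0.884, -0.467, 0.0], [-0.0, -0.001, -1.0]]
force: [-0.3, -0.3, -1.0]
grip_width: 0.0855
finger_force: 0.0
```

Run:
```python
from h import *
c,im=look2("w11");dark(c,im,.06,100);tool((619.6,108.7,160))
```

```text
t 18.9 tcp [ 646.5 -195.7  156.6] yang -27.87 tilt 0.04 w 0.0855 ff 0.0 F [-0.3 -0.3 -1. ]
blue [ 62. 217.] [ 455.1 -118.8] [92.1 99.8] 77.0
blue [280. 194.] [ 646.6 -196.7] [124.6  74.1] 69.0
white [280. 215.] [ 646.3 -196.1] [65.7 35.3] 69.1
dark [ 65 193 952] [470.8  85.7] [ 804.3 -173.2   60. ]
dark [ 28  29 621] [421.5 124.9] [ 766.2 -182.    60. ]
dark [ 47  92 680] [104.4 204. ] [ 533.3 -124.5   60. ]
dark [ 19  18 266] [276.  191.6] [ 653.3 -176.9   60. ]
dark [ 45  80 562] [ 20.7 229.6] [ 462.4 -110.6   60. ]
dark [ 18  18 248] [279.3 216.5] [ 646.2 -195.6   60. ]
dark [ 17  17 230] [282.1 240.3] [ 638.9 -214.3   60. ]
dark [ 20  18 126] [404.8 287. ] [ 709.6 -299.7   60. ]
dark [ 16  29 199] [138.1 408.1] [ 432.8 -305.9   60. ]
t 18.95 tcp [ 646.4 -195.7  156.3] yang -27.87 tilt 0.08 w 0.0854 ff 0.0 F [ 0.1 -1.7 -0.5]
to (619.6, 108.7, 160) tool shift [ 256.6 -166.    -3.6]
```

move_arm([
  {"x": 32, "y": -20.7, "z": 0, "wx": 0, "wy": 0, "wz": 0},
  {"x": 32, "y": -20.7, "z": 0, "wx": 0, "wy": 0, "wz": 0},
  {"x": 32, "y": -20.7, "z": 0, "wx": 0, "wy": 0, "wz": 0},
  {"x": 32, "y": -20.7, "z": 0, "wx": 0, "wy": 0, "wz": 0},
  {"x": 32, "y": -20.7, "z": 0, "wx": 0, "wy": 0, "wz": 0},
  {"x": 32, "y": -20.7, "z": 0, "wx": 0, "wy": 0, "wz": 0},
  {"x": 32, "y": -20.7, "z": 0, "wx": 0, "wy": 0, "wz": 0},
  {"x": 32, "y": -20.7, "z": 0, "wx": 0, "wy": 0, "wz": 0},
  {"x": 0, "y": 0, "z": 0, "wx": 0, "wy": 0, "wz": 0},
  {"x": 0, "y": 0, "z": 0, "wx": 0, "wy": 0, "wz": 0},
])

```text
time: 19.78
tcp_pos: [0.62, 0.11, 0.1564]
eef_rot: [[0.465, 0.885, -0.001], [0.885, -0.465, -0.0], [-0.001, -0.001, -1.0]]
force: [-0.0, -0.2, -0.5]
grip_width: 0.0851
finger_force: 0.0
```

Run:
```python
from h import *
look2("w12");tool((619.6,108.7,46))
```

```text
t 19.78 tcp [620.  110.  156.4] yang -27.7 tilt 0.06 w 0.0851 ff 0.0 F [-0.  -0.2 -0.5]
blue [100. 224.] [457.1 165.2] [90.8 90.6] 5.9
white [ 60. 254.] [448.8 163.9] [34.6 35. ] 62.3
white [ 87. 221.] [485.8 175.7] [13.4 34.5] 50.0
white [280. 217.] [619.6 108.6] [43.4 43.6] 62.3
t 19.83 tcp [620.3 108.4 156.5] yang -27.84 tilt 0.06 w 0.0854 ff 0.0 F [ 0.2 -0.8 -0.1]
to (619.6, 108.7, 46) tool shift [ 1.000e-01 -7.000e-01  1.105e+02]
```

move_arm([
  {"x": 0, "y": 0, "z": 30, "wx": 0, "wy": 0, "wz": 0},
  {"x": 0, "y": 0, "z": 30, "wx": 0, "wy": 0, "wz": 0},
  {"x": 0, "y": 0, "z": 25, "wx": 0, "wy": 0, "wz": 0},
  {"x": 0, "y": 0, "z": 17, "wx": 0, "wy": 0, "wz": 0},
  {"x": 0, "y": 0, "z": 8, "wx": 0, "wy": 0, "wz": 0},
  {"x": 0, "y": 0, "z": 0, "wx": 0, "wy": 0, "wz": 0},
  {"x": 0, "y": 0, "z": 0, "wx": 0, "wy": 0, "wz": 0},
])

```text
time: 20.42
tcp_pos: [0.621, 0.1071, 0.0476]
eef_rot: [[0.47, 0.883, 0.0], [0.883, -0.47, -0.0], [0.0, 0.0, -1.0]]
force: [-0.4, 0.4, -0.0]
grip_width: 0.0854
finger_force: 0.0
```

move_arm([
  {"x": 0, "y": 0, "z": 0, "wx": 0, "wy": 0, "wz": 0},
  {"x": 0, "y": 0, "z": 0, "wx": 0, "wy": 0, "wz": 0},
  {"x": 0, "y": 0, "z": 0, "wx": 0, "wy": 0, "wz": 0},
  {"x": 0, "y": 0, "z": 0, "wx": 0, "wy": 0, "wz": 0},
  {"x": 0, "y": 0, "z": 0, "wx": 0, "wy": 0, "wz": 0},
  {"x": 0, "y": 0, "z": 0, "wx": 0, "wy": 0, "wz": 0},
  {"x": 0, "y": 0, "z": 0, "wx": 0, "wy": 0, "wz": 0},
  {"x": 0, "y": 0, "z": 0, "wx": 0, "wy": 0, "wz": 0},
], grip=-1, squeeze=50)

```text
time: 21.08
tcp_pos: [0.6211, 0.1082, 0.0485]
eef_rot: [[0.469, 0.883, 0.002], [0.883, -0.469, 0.0], [0.001, 0.001, -1.0]]
force: [-0.7, 0.7, 6.3]
grip_width: 0.0434
finger_force: 53.3
```

move_arm([
  {"x": 0, "y": 0, "z": -15, "wx": 0, "wy": 0, "wz": 0},
  {"x": 0, "y": 0, "z": -25, "wx": 0, "wy": 0, "wz": 0},
  {"x": 0, "y": 0, "z": -25, "wx": 0, "wy": 0, "wz": 0},
  {"x": 0, "y": 0, "z": 0, "wx": 0, "wy": 0, "wz": -5},
  {"x": 0, "y": 0, "z": 0, "wx": 0, "wy": 0, "wz": -5},
  {"x": 0, "y": 0, "z": 0, "wx": 0, "wy": 0, "wz": -5},
  {"x": 0, "y": 0, "z": 0, "wx": 0, "wy": 0, "wz": 0},
  {"x": 0, "y": 0, "z": 0, "wx": 0, "wy": 0, "wz": 0},
])

```text
time: 21.75
tcp_pos: [0.6201, 0.1079, 0.1111]
eef_rot: [[0.227, 0.974, -0.002], [0.974, -0.227, -0.0], [-0.001, -0.001, -1.0]]
force: [-0.4, -0.1, -3.8]
grip_width: 0.0433
finger_force: 52.5
```

Run:
```python
from h import *
tool((452.1,-118.1,110))
```

```text
t 21.75 tcp [620.1 107.9 111.1] yang -13.12 tilt 0.1 w 0.0433 ff 52.5 F [-0.4 -0.1 -3.8]
to (452.1, -118.1, 110) tool shift [-258.3 -112.3    1.4]
```

move_arm([
  {"x": -25, "y": -11, "z": 0, "wx": 0, "wy": 0, "wz": 0},
  {"x": -37, "y": -16, "z": 0, "wx": 0, "wy": 0, "wz": 0},
  {"x": -37, "y": -16, "z": 0, "wx": 0, "wy": 0, "wz": 0},
  {"x": -37, "y": -16, "z": 0, "wx": 0, "wy": 0, "wz": 0},
  {"x": -37, "y": -16, "z": 0, "wx": 0, "wy": 0, "wz": 0},
  {"x": -37, "y": -16, "z": 0, "wx": 0, "wy": 0, "wz": 0},
  {"x": -30, "y": -13, "z": 0, "wx": 0, "wy": 0, "wz": 0},
  {"x": -18, "y": -8, "z": 0, "wx": 0, "wy": 0, "wz": 0},
  {"x": 0, "y": 0, "z": 10, "wx": 0, "wy": 0, "wz": 0},
  {"x": 0, "y": 0, "z": 10, "wx": 0, "wy": 0, "wz": 0},
])

```text
time: 22.58
tcp_pos: [0.4534, -0.1191, 0.0921]
eef_rot: [[0.229, 0.973, 0.002], [0.973, -0.229, -0.0], [-0.0, 0.002, -1.0]]
force: [0.2, -0.4, -3.8]
grip_width: 0.0435
finger_force: 53.0
```

move_arm([
  {"x": 0, "y": 0, "z": 15, "wx": 0, "wy": 0, "wz": 0},
  {"x": 0, "y": 0, "z": 10, "wx": 0, "wy": 0, "wz": 0},
  {"x": 0, "y": 0, "z": 5, "wx": 0, "wy": 0, "wz": 0},
  {"x": 0, "y": 0, "z": 0, "wx": 0, "wy": 0, "wz": 0},
  {"x": 0, "y": 0, "z": 0, "wx": 0, "wy": 0, "wz": 0},
  {"x": 0, "y": 0, "z": 0, "wx": 0, "wy": 0, "wz": 0},
])

```text
time: 23.08
tcp_pos: [0.454, -0.1182, 0.0627]
eef_rot: [[0.224, 0.975, 0.001], [0.975, -0.224, -0.0], [-0.0, 0.001, -1.0]]
force: [0.5, 0.3, -4.2]
grip_width: 0.0432
finger_force: 52.9
```

Run:
```python
from h import *
tool((452.1,-118.1,47.2))
```

```text
t 23.08 tcp [ 454.  -118.2   62.7] yang -12.96 tilt 0.06 w 0.0432 ff 52.9 F [ 0.5  0.3 -4.2]
to (452.1, -118.1, 47.2) tool shift [-0.4 -1.9 15.5]
```

move_arm([
  {"x": 0, "y": -1.5, "z": 6, "wx": 0, "wy": 0, "wz": 0},
  {"x": 0, "y": 0, "z": 4, "wx": 0, "wy": 0, "wz": 0},
  {"x": 0, "y": 0, "z": 2.5, "wx": 0, "wy": 0, "wz": 0},
  {"x": 0, "y": 0, "z": 1.5, "wx": 0, "wy": 0, "wz": 0},
  {"x": 0, "y": 0, "z": 1, "wx": 0, "wy": 0, "wz": 0},
  {"x": 0, "y": 0, "z": 0.5, "wx": 0, "wy": 0, "wz": 0},
  {"x": 0, "y": 0, "z": 0, "wx": 0, "wy": 0, "wz": 0},
  {"x": 0, "y": 0, "z": 0, "wx": 0, "wy": 0, "wz": 0},
])

```text
time: 23.75
tcp_pos: [0.4518, -0.1179, 0.0475]
eef_rot: [[0.225, 0.974, -0.001], [0.974, -0.225, 0.0], [-0.0, -0.001, -1.0]]
force: [-6.7, 2.4, 5.8]
grip_width: 0.0433
finger_force: 53.9
```

It's seated on the floor. I'll release and rise.

move_arm([
  {"x": 0, "y": 0, "z": 0, "wx": 0, "wy": 0, "wz": 0},
  {"x": 0, "y": 0, "z": 0, "wx": 0, "wy": 0, "wz": 0},
  {"x": 0, "y": 0, "z": 0, "wx": 0, "wy": 0, "wz": 0},
  {"x": 0, "y": 0, "z": 0, "wx": 0, "wy": 0, "wz": 0},
  {"x": 0, "y": 0, "z": 0, "wx": 0, "wy": 0, "wz": 0},
  {"x": 0, "y": 0, "z": 0, "wx": 0, "wy": 0, "wz": 0},
  {"x": 0, "y": 0, "z": 0, "wx": 0, "wy": 0, "wz": 0},
  {"x": 0, "y": 0, "z": -30, "wx": 0, "wy": 0, "wz": 0},
  {"x": 0, "y": 0, "z": -40, "wx": 0, "wy": 0, "wz": 0},
  {"x": 0, "y": 0, "z": -40, "wx": 0, "wy": 0, "wz": 0},
], grip=1)

```text
time: 24.58
tcp_pos: [0.4511, -0.1177, 0.1571]
eef_rot: [[0.225, 0.974, -0.003], [0.974, -0.225, 0.001], [0.0, -0.003, -1.0]]
force: [0.9, -0.4, 0.3]
grip_width: 0.0855
finger_force: 0.0
```

move_arm([
  {"x": 0, "y": 0, "z": 0, "wx": 0, "wy": 0, "wz": 0},
  {"x": 0, "y": 0, "z": 0, "wx": 0, "wy": 0, "wz": 0},
  {"x": 0, "y": 0, "z": 0, "wx": 0, "wy": 0, "wz": 0},
])

```text
time: 24.83
tcp_pos: [0.4518, -0.1179, 0.1561]
eef_rot: [[0.225, 0.974, -0.0], [0.974, -0.225, 0.0], [-0.0, -0.0, -1.0]]
force: [-0.3, 0.4, -1.0]
grip_width: 0.0854
finger_force: 0.0
```

Run:
```python
from h import *
look2("w13");save("s3",viewer.capture("scene"))
```

```text
t 24.83 tcp [ 451.8 -117.9  156.1] yang -12.98 tilt 0.02 w 0.0854 ff 0.0 F [-0.3  0.4 -1. ]
blue [490. 224.] [ 643.7 -195.3] [125.1  81.7] 69.1
blue [280. 196.] [ 452.4 -117.5] [92.4 92.2] 77.0
white [448. 408.] [ 567.3 -346.6] [36.2 30.5] 51.9
white [537. 252.] [ 646.1 -195.9] [65.5 35.9] 69.3
white [280. 216.] [ 451.5 -117.6] [42.4 43.3] 77.0
```

View pics/s3.png

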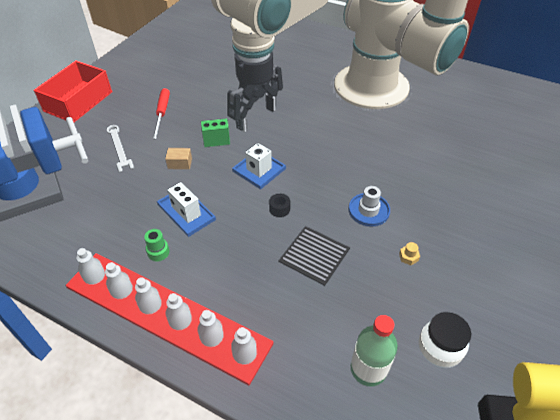

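All three parts stand in their own trays: valve block at (259,158), manifold at (183,200) and coupler at (370,200). The mat at (314,253) is empty, and the tape, carton, hex plug and green look-alikes haven't moved.

```bash
python3 -c "
from plant import job
print(job.hand_in())"
```

```text
the job is handed in; nothing more can be done
None
```

The job is handed in: each part stands upright within about 1.5 mm of the centre of its own tray, the mat is empty, and the tape, carton and hex plug are where they were, after about 25 s of robot time.

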